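# Restock the spice rack, oldest jar in front

### The arm

A 6-joint arm with a two-finger parallel gripper is mounted at the origin on a cart in front of the work surface, level with it; the furniture and walls round the work are solid. World frame = base frame: x ahead of the robot, y to its left, z up, the work surface at z = 0. Lengths are in m, angles in rad, forces in N, time in s.
With the tool pointing down it reaches from about 0.375 to 0.9 m from the base axis. Payload 3.1 kg.
Tool frame: the origin (TCP) lies at the very end of the fingers, on their centre line; the grasp point (between the pads) lies 19 mm behind it; z points along the fingers, y is the direction in which the jaws open and shut (so a half turn about z gives the same grasp; the last joint's range is limited). The gripper opens to 85 mm and grips with 20 to 120 N. Pads are 22 mm wide; open, the fingers measure 114 mm over their backs; the gripper's body (76 mm by 85 mm) begins 54 mm behind the grasp point. The pads swing forward as they close: fully open they stand 13 mm farther back than shut.
Start: joints at [-1.282, 0.527, 1.433, -0, 1.181, -0.178], TCP at [0.282, -0.558, 0.231] pointing down, gripper open.
Joint ranges: [-3.08, 3.08], [-0.75, 2.2], [0.22, 2.44], [-1.43, 4.57], [0, 2.65], [-2.85, 2.85]. Speed limits (rad/s): [2.79, 2.79, 3.14, 3.14, 3.14, 3.14].

### API

Orientations are given as a unit quaternion [x, y, z, w].
In Python, from station import manip gives the robot as it stands.
- The arm moves only by the tool send_rows, never from a script. Its argument "motion" is a list of rows, each an object with "gripper": the finger opening in mm, from 0 to 85.4; "travel": the shift along the tool's x, y, z in mm, a list of three; "rotation": the turn, a rotation vector about the tool's x, y, z in degrees, a list of three. In form: [{"gripper": gripper, "travel": [x, y, z], "rotation": [ax, ay, az]}, ...]. A call has 1 to 12 rows; each row shifts and turns the commanded pose from where the row before left it, along the tool's axes as they then stand; what a row does not reach is not made up. A row lasts 1/12 s, in which the tool goes at most 41.7 mm and 7.16 degrees, less where a joint would pass 70% of its speed; a pose out of reach is approached as far as the arm can. A call is refused whole if a number of a shift passes 41.7 or a number of a turn 7.16, either way. A call with a gripper value outside its range is refused whole. The fingers move at their own pace and stop on an object; "newtons" is the grip in N (left out, the last holds). Time passes only in rows, so rows that do not move let the fingers close. It gives the time, the measured TCP pose, the force and the opening at its end, in the units of the state.
- manip.sense(): the state, without advancing time (a new reading comes with each control period).
- manip.snapshot(name): name is "scene" or "top"; returns the picture (384x512x3 uint8, red, green, blue); there is no depth.
- manip.calibration(name): a dict with "fx", "fy", "cx", "cy" (pixels), "cam_to_world" (4x4, takes a point from camera to world coordinates). Camera axes: x right, y down, z forward; pixel columns grow to the right and rows downward; lengths in m; the calibration is good to about 2 mm. A picture is of the moment at which its call begins. calibration takes no time and is no camera call.
- manip.sign_off(): hands the job in, once; it reports no verdict.
The state is a dict: "t": time; "q": joint angles; "qd": joint speeds; "tau": joint torques, N m; "tcp_pos": TCP position; "tool_rot": TCP orientation; "force": force on the tool from outside, world axes, zero at the start; "ft_torque": the same for the moment, N m; "finger_gap": opening from 0.0 (shut) to 1.0 (fully open).
Only numpy, scipy, OpenCV 4.12 (cv2) and the standard library are available. Lean on these libraries where they do the work, as an engineer would, in place of code of your own. Each camera call takes 0.05 s, during which the arm holds its last target. There are 200 camera calls.

### The job

The row of tall round spice jars in the wooden rack is down to its last jar: bring that jar forward to the rack's front lip, on the robot's side, and stand its twin from the worktop behind it in the same lane, both upright on the rack's floor. Leave the other two spice jars (the one in the other lane and the one on the worktop) where they are.

Things in the scene. Friction and masses are not known exactly. Their poses are not given: they have to be found in the camera images.
- rack: Fixed low open tray of pale wood, 158 (x) by 172 mm (y), walls 4 mm thick, 26 mm high. A wall along its x axis parts it into two lanes, 150 by 80 mm inside, centre lines at y = +42 and -42 mm. Origin: centre of underside; +x points to the rear, away from the robot (yaw up to 0.2 rad). Lane floor 6 mm above the origin; inner faces of front lip and rear wall at x = -75 and +75 mm.
- jar_old_mid (a point): Centre, half-way up, of the last jar of the row: a round glass spice jar, 45 mm in diameter, 106 mm high, with a red cap 21 mm high, 110 g. It stands in the rear half of one lane (either one). z points up out of the cap.
- jar_new_mid (a point): Centre, half-way up, of the new jar, the twin of the one in the rack (round, 45 mm diameter, 106 mm high, red cap); it stands on the worktop to the right of the rack.
- jar_square_mid (a point): Centre, half-way up, of a square glass spice jar with a yellow cap, 42 mm wide, 96 mm high, in the rear half of the rack's other lane. To be left alone.
- jar_squat_mid (a point): Centre, half-way up, of a square glass spice jar with a red cap, 47 mm wide, 97 mm high (wider and shorter than the round ones), on the worktop to the right of the rack. To be left alone.
Not all that is in view belongs to the job. What is shaped like the part that bears jar_new_mid but blue or purple is not meant.

How it is judged:
By the outcome, as a careful person would: the job done as asked, in the order asked, and still so for the second after the job is handed in, with the robot touching nothing.
It also fails if it takes over 48 s, if anything falls off the work surface, if the arm or the gripper's body presses on something with over 40 N, if the wrist force passes 120 N, or if a joint passes its speed limit or range.

## Working session

There is one attempt and no reset: what is moved stays moved. The work goes in short steps, Python scripts to look and compute and a tool call to move; the robot and the scene stay as the last step left them, time stands still between calls to the robot, and variables do not carry over. Pictures are saved under pics/ and viewed, about 8 in all and at most 12, crops included, and the job is handed in when it is done.

Besides the shell and the picture viewer there is one more tool, called after ">>>" as name([rows], argument=value, ...), one row to a line, values as JSON. send_rows: Moves the arm, as the interface text tells. Its arguments: {"type":"object","properties":{"motion":{"type":"array","items":{"type":"object","properties":{"gripper":{"type":"number"},"travel":{"type":"array","items":{"type":"number"}},"rotation":{"type":"array","items":{"type":"number"}}}}},"newtons":{"type":"number"}},"required":["motion"]}

```bash
mkdir -p pics; ls
python3 - <<'E'
from station import manip
import cv2,numpy as np
for n in("scene","top"):
    im=manip.snapshot(n); cv2.imwrite(f"pics/{n}0.png",im[:,:,::-1])
    c=manip.calibration(n); print(n,c["fx"],c["fy"],c["cx"],c["cy"]);print(np.round(c["cam_to_world"],4))
print(manip.sense())
E
```

```text
pics
scene 350.0710663759385 350.0710663759385 258.48536673266744 194.6841250576387
[[-0.8936 -0.3269  0.3077  0.2771]
 [-0.4489  0.6379 -0.6257  0.5721]
 [ 0.0082 -0.6973 -0.7168  0.6866]
 [ 0.      0.      0.      1.    ]]
top 387.5893403718659 387.5893403718659 256.5603363493745 192.35803649944035
[[-0.004  -0.9867  0.1623  0.4134]
 [-0.9999  0.0024 -0.0102  0.0378]
 [ 0.0096 -0.1623 -0.9867  0.9223]
 [ 0.      0.      0.      1.    ]]
{'t': 0.1, 'q': array([-1.28149141e+00,  5.28383313e-01,  1.43380452e+00,  6.94737676e-06,
        1.18141183e+00, -1.78498252e-01]), 'qd': array([ 0.00084293, -0.0019849 , -0.00233263,  0.00136064, -0.00091959,
        0.00207826]), 'tau': array([ 8.91883064e-04, -4.43304634e+01, -1.78587627e+01, -2.12573646e-04,
        3.89773078e-03, -1.08532959e-06]), 'tcp_pos': array([ 0.28166601, -0.55719065,  0.23041562]), 'tool_rot': array([ 9.72769330e-01,  2.31773217e-01, -5.23615983e-05, -1.00214172e-03]), 'force': array([-0.09811423,  0.12413742,  1.21964046]), 'ft_torque': array([ 0.01912423, -0.04178666, -0.00136685]), 'finger_gap': 1.0000330575089025}
```

View pics/scene0.png

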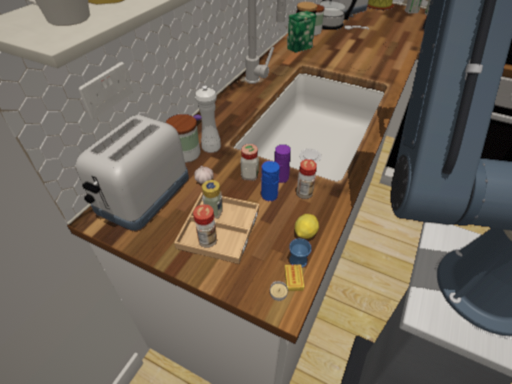

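View pics/top0.png

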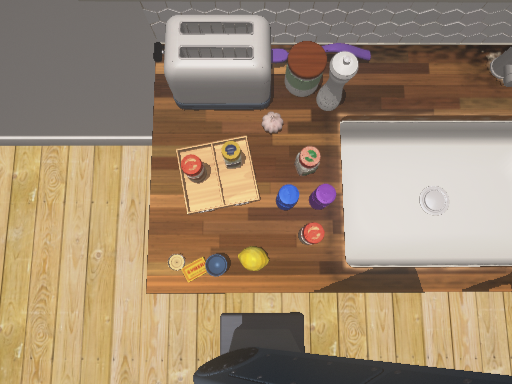

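The top view shows the rack around (217,175), with the red round jar's cap at (191,165) in the left lane and the yellow-capped jar at (231,152). On the worktop the candidates are a red cap at (312,233), a dull red cap at (309,158), and the blue (288,196) and purple (323,195) jars, which are decoys. I'll confirm in an enlarged crop.

```bash
cat > h.py <<'E'
import cv2,numpy as np
from station import manip
def ray(n,u,v,z):
    c=manip.calibration(n);T=np.array(c["cam_to_world"])
    d=T[:3,:3]@[(u-c["cx"])/c["fx"],(v-c["cy"])/c["fy"],1];o=T[:3,3]
    return o+d*(z-o[2])/d[2]
def proj(n,p):
    c=manip.calibration(n);T=np.linalg.inv(c["cam_to_world"]);q=T[:3,:3]@p+T[:3,3]
    return np.array([c["fx"]*q[0]/q[2]+c["cx"],c["fy"]*q[1]/q[2]+c["cy"]])
E
python3 - <<'E'
import cv2,numpy as np
t=cv2.imread("pics/top0.png")[130:260,165:345]; s=cv2.imread("pics/scene0.png")[135:265,165:345]
f=lambda i:cv2.resize(i,None,fx=4.4,fy=4.4,interpolation=cv2.INTER_CUBIC)
cv2.imwrite("pics/ct.png",f(t));cv2.imwrite("pics/cs.png",f(s))
E
```

```text
(no output)
```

View pics/ct.png

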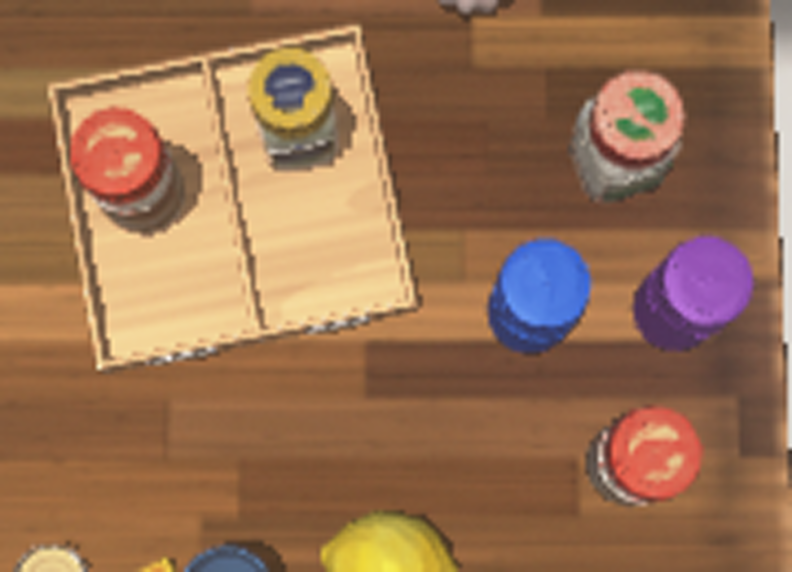

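View pics/cs.png

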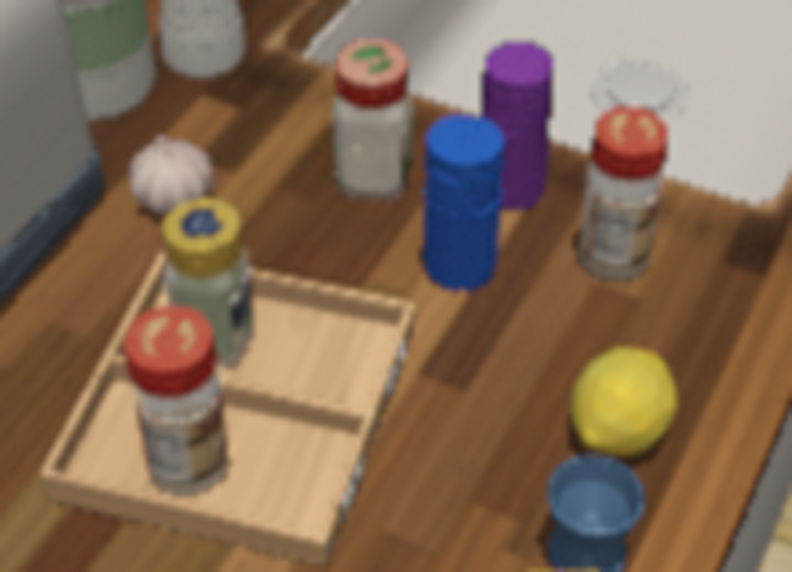

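The new jar is the red-capped round one: ct crop (655,454), which is top (313.9,233.2). It has the same cap emblem and body as the rack jar. The jar at ct (638,115) has a pink and green top and a square body, so it is the squat one to leave. The blue and purple jars are decoys.

Run:
```python
from h import *
np.set_printoptions(precision=4,suppress=True)
t=lambda x,y,z:ray("top",165+(x+.5)/4.4-.5,130+(y+.5)/4.4-.5,z)
s=lambda x,y,z:ray("scene",165+(x+.5)/4.4-.5,135+(y+.5)/4.4-.5,z)
C=[t(*p,.026) for p in((50,87),(360,27),(418,305),(100,368))]
for c in C:print(c)
c=np.mean(C,0);ax=(C[0]+C[1]-C[2]-C[3]);ay=(C[0]+C[3]-C[1]-C[2])
yaw=(np.arctan2(ax[1],ax[0])+np.arctan2(-ay[0],ay[1]))/2
print("rack",c,yaw,np.linalg.norm(ax)/2,np.linalg.norm(ay)/2, "scene corners",[s(*p,.026) for p in((325,548),(45,473),(412,303))])
R=np.array([[np.cos(yaw),-np.sin(yaw)],[np.sin(yaw),np.cos(yaw)]])
for n,a,b,z in(("old",t(117,152,.112),s(171,335,.112),.112),("new",t(655,454,.106),s(631,133,.106),.1),("sq",t(290,90,.102),s(203,225,.102),0),("squat",t(638,115,.097),s(372,62,.097),0),("blue",t(545,280,.106),s(465,140,.106),0),("purple",t(708,278,.106),s(518,62,.106),0)):
    print(n,a,b,"rackframe",R.T@(a-c)[:2])
for x in(-.0515,-.004): print("goal",c[:2]+R@[x,.042])
```

```text
[0.665  0.2202 0.026 ]
[0.6986 0.0524 0.026 ]
[0.5452 0.0215 0.026 ]
[0.5121 0.1893 0.026 ]
rack [0.6052 0.1208 0.026 ] 0.1974555815936414 0.15622019366460066 0.17108120851273045 scene corners [array([0.5103, 0.1952, 0.026 ]), array([0.6645, 0.2212, 0.026 ]), array([0.5471, 0.0239, 0.026 ])]
old [0.6081 0.1692 0.112 ] [0.6089 0.1693 0.112 ] rackframe [0.0124 0.0468]
new [ 0.4612 -0.0898  0.106 ] [ 0.4622 -0.0858  0.106 ] rackframe [-0.1825 -0.1783]
sq [0.642  0.0858 0.102 ] [0.6428 0.0872 0.102 ] rackframe [ 0.0292 -0.0415]
squat [ 0.6303 -0.0875  0.097 ] [ 0.6301 -0.0855  0.097 ] rackframe [-0.0163 -0.2092]
blue [ 0.5455 -0.0387  0.106 ] [ 0.5444 -0.0367  0.106 ] rackframe [-0.0898 -0.1448]
purple [ 0.5463 -0.118   0.106 ] [ 0.5464 -0.1158  0.106 ] rackframe [-0.1046 -0.2227]
goal [0.5465 0.1519]
goal [0.593  0.1612]
```

Both cameras agree to within 4 mm and the rack size checks out (156×171 mm). First I turn the tool to the rack's yaw, then work out the shift.

>>> send_rows([
  {"gripper": 72,"travel": [0,0,0],"rotation": [0,0,5.2]},
  {"gripper": 72,"travel": [0,0,0],"rotation": [0,0,5.2]},
  {"gripper": 72,"travel": [0,0,0],"rotation": [0,0,5.2]},
  {"gripper": 72,"travel": [0,0,0],"rotation": [0,0,0]},
], newtons=30)

```text
t: 0.43
tcp_pos: [0.2817, -0.5574, 0.2307]
tool_rot: [0.995, 0.097, -0.0, -0.001]
force: [0.7, 1.2, 0.2]
finger_gap: 0.842
```

```bash
cat >> h.py <<'E'
from scipy.spatial.transform import Rotation as Ro
def go(*p):
    s=manip.sense();r=Ro.from_quat(s["tool_rot"])
    x=r.as_matrix()[:,0];print("t",round(s["t"],2),"pos",np.round(s["tcp_pos"],4),"gap",round(s["finger_gap"]*85.4,1),"yaw",np.round(np.arctan2(x[1],x[0]),4),"z",np.round(r.as_matrix()[:,2],3),"F",np.round(s["force"],1))
    for q in p: print("to",q,"tool mm",np.round(r.inv().apply(np.array(q)-s["tcp_pos"])*1000,1))
E
python3 -c "
from h import *
go((.6083,.1692,.21))"
```

```text
t 0.43 pos [ 0.2817 -0.5574  0.2307] gap 71.9 yaw 0.1941 z [-0.     0.001 -1.   ] F [0.7 1.2 0.2]
to (0.6083, 0.1692, 0.21) tool mm [ 460.6 -650.    21.5]
```

>>> send_rows([
  {"gripper": 72,"travel": [19.2,-27.1,0.9]},
  {"gripper": 72,"travel": [19.2,-27.1,0.9]},
  {"gripper": 72,"travel": [19.2,-27.1,0.9]},
  {"gripper": 72,"travel": [19.2,-27.1,0.9]},
  {"gripper": 72,"travel": [19.2,-27.1,0.9]},
  {"gripper": 72,"travel": [19.2,-27.1,0.9]},
  {"gripper": 72,"travel": [19.2,-27.1,0.9]},
  {"gripper": 72,"travel": [19.2,-27.1,0.9]},
  {"gripper": 72,"travel": [19.2,-27.1,0.9]},
  {"gripper": 72,"travel": [19.2,-27.1,0.9]},
  {"gripper": 72,"travel": [19.2,-27.1,0.9]},
  {"gripper": 72,"travel": [19.2,-27.1,0.9]},
])

```text
validation failed for argument at $.mo...
```

>>> send_rows([
  {"gripper": 72,"travel": [19.2,-27.1,0.9]},
  {"gripper": 72,"travel": [19.2,-27.1,0.9]},
  {"gripper": 72,"travel": [19.2,-27.1,0.9]},
  {"gripper": 72,"travel": [19.2,-27.1,0.9]},
  {"gripper": 72,"travel": [19.2,-27.1,0.9]},
  {"gripper": 72,"travel": [19.2,-27.1,0.9]},
  {"gripper": 72,"travel": [19.2,-27.1,0.9]},
  {"gripper": 72,"travel": [19.2,-27.1,0.9]},
  {"gripper": 72,"travel": [19.2,-27.1,0.9]},
  {"gripper": 72,"travel": [19.2,-27.1,0.9]},
  {"gripper": 72,"travel": [19.2,-27.1,0.9]},
  {"gripper": 72,"travel": [0,0,0]},
])

```text
validation failed for argument at $.mo...
```

```bash
python3 -c "
from h import *
go((.6083,.1692,.21),(.6083,.1692,.055))"
```

```text
t 0.43 pos [ 0.2817 -0.5574  0.2307] gap 71.9 yaw 0.1941 z [-0.     0.001 -1.   ] F [0.7 1.2 0.2]
to (0.6083, 0.1692, 0.21) tool mm [ 460.6 -650.    21.5]
to (0.6083, 0.1692, 0.055) tool mm [ 460.6 -649.8  176.5]
```

All keys are needed in every row, so I'll use bigger steps: 20 rows in total.

>>> send_rows([
  {"gripper": 72,"travel": [23,-32.5,1],"rotation": [0,0,0]},
  {"gripper": 72,"travel": [23,-32.5,1],"rotation": [0,0,0]},
  {"gripper": 72,"travel": [23,-32.5,1],"rotation": [0,0,0]},
  {"gripper": 72,"travel": [23,-32.5,1],"rotation": [0,0,0]},
  {"gripper": 72,"travel": [23,-32.5,1],"rotation": [0,0,0]},
  {"gripper": 72,"travel": [23,-32.5,1],"rotation": [0,0,0]},
  {"gripper": 72,"travel": [23,-32.5,1],"rotation": [0,0,0]},
  {"gripper": 72,"travel": [23,-32.5,1],"rotation": [0,0,0]},
  {"gripper": 72,"travel": [23,-32.5,1],"rotation": [0,0,0]},
  {"gripper": 72,"travel": [23,-32.5,1],"rotation": [0,0,0]},
])

```text
t: 1.27
tcp_pos: [0.4446, -0.1924, 0.2212]
tool_rot: [0.995, 0.099, -0.0, -0.0]
force: [0.9, 0.2, 0.3]
finger_gap: 0.843
```

>>> send_rows([
  {"gripper": 72,"travel": [23,-32.5,1],"rotation": [0,0,0]},
  {"gripper": 72,"travel": [23,-32.5,1],"rotation": [0,0,0]},
  {"gripper": 72,"travel": [23,-32.5,1],"rotation": [0,0,0]},
  {"gripper": 72,"travel": [23,-32.5,1],"rotation": [0,0,0]},
  {"gripper": 72,"travel": [23,-32.5,1],"rotation": [0,0,0]},
  {"gripper": 72,"travel": [23,-32.5,1],"rotation": [0,0,0]},
  {"gripper": 72,"travel": [23,-32.5,1],"rotation": [0,0,0]},
  {"gripper": 72,"travel": [23,-32.5,1],"rotation": [0,0,0]},
  {"gripper": 72,"travel": [23,-32.5,1],"rotation": [0,0,0]},
  {"gripper": 72,"travel": [23,-32.5,1],"rotation": [0,0,0]},
  {"gripper": 72,"travel": [0,0,0],"rotation": [0,0,0]},
  {"gripper": 72,"travel": [0,0,0],"rotation": [0,0,0]},
])

```text
t: 2.27
tcp_pos: [0.6068, 0.1712, 0.2106]
tool_rot: [0.995, 0.101, -0.0, 0.0]
force: [-0.3, 0.7, 0.4]
finger_gap: 0.843
```

```bash
python3 -c "
from h import *
go((.6083,.1692,.21),(.6083,.1692,.055))"
```

```text
t 2.27 pos [0.6068 0.1712 0.2106] gap 72.0 yaw 0.2014 z [-0.001 -0.    -1.   ] F [-0.3  0.7  0.4]
to (0.6083, 0.1692, 0.21) tool mm [1.1 2.3 0.6]
to (0.6083, 0.1692, 0.055) tool mm [  1.2   2.3 155.6]
```

>>> send_rows([
  {"gripper": 72,"travel": [1,2,25],"rotation": [0,0,0]},
  {"gripper": 72,"travel": [0,0,25],"rotation": [0,0,0]},
  {"gripper": 72,"travel": [0,0,25],"rotation": [0,0,0]},
  {"gripper": 72,"travel": [0,0,25],"rotation": [0,0,0]},
  {"gripper": 72,"travel": [0,0,25],"rotation": [0,0,0]},
  {"gripper": 72,"travel": [0,0,20],"rotation": [0,0,0]},
  {"gripper": 72,"travel": [0,0,10],"rotation": [0,0,0]},
  {"gripper": 72,"travel": [0,0,0],"rotation": [0,0,0]},
])

```text
t: 2.93
tcp_pos: [0.6058, 0.1658, 0.0538]
tool_rot: [0.995, 0.097, -0.003, 0.0]
force: [0.8, 0.1, -0.6]
finger_gap: 0.844
```

```bash
python3 -c "
from h import *
go((.6083,.1692,.055))
im=manip.snapshot('scene')[100:260,140:300,::-1];im2=manip.snapshot('top')[100:260,120:280,::-1]
cv2.imwrite('pics/g1.png',cv2.resize(np.hstack([im,im2]),None,fx=2.5,fy=2.5,interpolation=cv2.INTER_CUBIC))"
```

```text
t 2.93 pos [0.6058 0.1658 0.0538] gap 72.0 yaw 0.1949 z [-0.006 -0.001 -1.   ] F [ 0.8  0.1 -0.6]
to (0.6083, 0.1692, 0.055) tool mm [ 3.1 -2.9 -1.2]
```

View pics/g1.png

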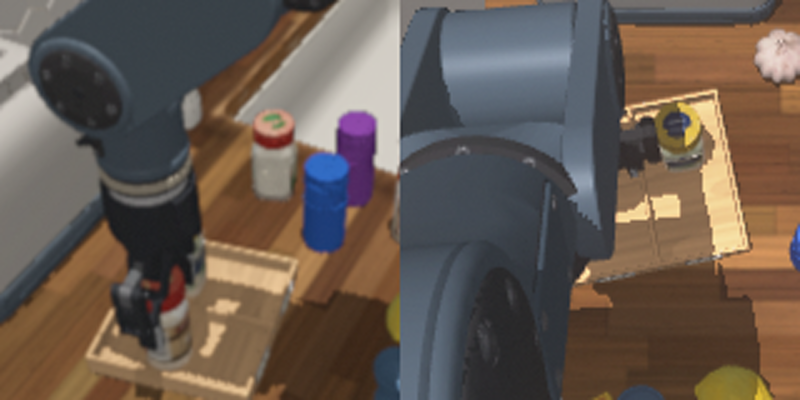

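The gripper straddles the old jar, with the fingers left and right of it in the scene crop around (150,300), and nothing else is touched. I'll correct by 2–3 mm and close.

>>> send_rows([
  {"gripper": 72,"travel": [2,-2,0],"rotation": [0,0,0]},
  {"gripper": 72,"travel": [0,0,0],"rotation": [0,0,0]},
  {"gripper": 40,"travel": [0,0,0],"rotation": [0,0,0]},
  {"gripper": 40,"travel": [0,0,0],"rotation": [0,0,0]},
  {"gripper": 40,"travel": [0,0,0],"rotation": [0,0,0]},
  {"gripper": 40,"travel": [0,0,0],"rotation": [0,0,0]},
  {"gripper": 40,"travel": [0,0,0],"rotation": [0,0,0]},
  {"gripper": 40,"travel": [0,0,0],"rotation": [0,0,0]},
], newtons=30)

```text
t: 3.7
tcp_pos: [0.6103, 0.17, 0.0574]
tool_rot: [0.995, 0.098, 0.001, -0.0]
force: [-1.7, 0.8, 6.3]
finger_gap: 0.511
```

```bash
python3 -c "
from h import *
go((.547,.153,.065))"
```

```text
t 3.7 pos [0.6103 0.17   0.0574] gap 43.6 yaw 0.1957 z [ 0.002  0.    -1.   ] F [-1.7  0.8  6.3]
to (0.547, 0.153, 0.065) tool mm [-65.4   4.4  -7.7]
```

Gripped: 43.6 mm against 45 mm nominal. Now lift a little and go forward, then feel for the lip.

>>> send_rows([
  {"gripper": 40,"travel": [0,0,-4],"rotation": [0,0,0]},
  {"gripper": 40,"travel": [0,0,-4],"rotation": [0,0,0]},
  {"gripper": 40,"travel": [-8,1,0],"rotation": [0,0,0]},
  {"gripper": 40,"travel": [-12,1,0],"rotation": [0,0,0]},
  {"gripper": 40,"travel": [-14,1,0],"rotation": [0,0,0]},
  {"gripper": 40,"travel": [-12,1,0],"rotation": [0,0,0]},
  {"gripper": 40,"travel": [-8,0,0],"rotation": [0,0,0]},
  {"gripper": 40,"travel": [-4,0,0],"rotation": [0,0,0]},
  {"gripper": 40,"travel": [0,0,0],"rotation": [0,0,0]},
  {"gripper": 40,"travel": [0,0,0],"rotation": [0,0,0]},
  {"gripper": 40,"travel": [0,0,0],"rotation": [0,0,0]},
])

```text
t: 4.62
tcp_pos: [0.5547, 0.1547, 0.0645]
tool_rot: [0.995, 0.098, 0.001, -0.0]
force: [0.3, 0.0, -0.9]
finger_gap: 0.508
```

```bash
python3 -c "
from h import *
go((.55,.1537,.0574))"
```

```text
t 4.62 pos [0.5547 0.1547 0.0645] gap 43.4 yaw 0.1955 z [ 0.002  0.    -1.   ] F [ 0.3  0.  -0.9]
to (0.55, 0.1537, 0.0574) tool mm [-4.8  0.   7.1]
```

>>> send_rows([
  {"gripper": 40,"travel": [-2,0,0],"rotation": [0,0,0]},
  {"gripper": 40,"travel": [-2,0,0],"rotation": [0,0,0]},
  {"gripper": 40,"travel": [0,0,0],"rotation": [0,0,0]},
  {"gripper": 40,"travel": [0,0,0],"rotation": [0,0,0]},
])

```text
t: 4.95
tcp_pos: [0.5496, 0.1538, 0.0642]
tool_rot: [0.995, 0.098, -0.0, 0.0]
force: [-0.3, 0.8, -1.1]
finger_gap: 0.51
```

>>> send_rows([
  {"gripper": 40,"travel": [-1.5,0,0],"rotation": [0,0,0]},
  {"gripper": 40,"travel": [0,0,0],"rotation": [0,0,0]},
  {"gripper": 40,"travel": [0,0,0],"rotation": [0,0,0]},
])

```text
t: 5.2
tcp_pos: [0.5481, 0.1535, 0.0643]
tool_rot: [0.995, 0.098, -0.0, -0.0]
force: [-0.1, 0.8, -1.6]
finger_gap: 0.513
```

>>> send_rows([
  {"gripper": 40,"travel": [-1.5,0,0],"rotation": [0,0,0]},
  {"gripper": 40,"travel": [0,0,0],"rotation": [0,0,0]},
  {"gripper": 40,"travel": [0,0,0],"rotation": [0,0,0]},
])

```text
t: 5.45
tcp_pos: [0.5472, 0.1532, 0.0644]
tool_rot: [0.995, 0.098, 0.001, 0.0]
force: [0.5, 0.4, -1.5]
finger_gap: 0.512
```

>>> send_rows([
  {"gripper": 40,"travel": [0,0,3],"rotation": [0,0,0]},
  {"gripper": 40,"travel": [0,0,2],"rotation": [0,0,0]},
  {"gripper": 40,"travel": [0,0,1],"rotation": [0,0,0]},
  {"gripper": 40,"travel": [0,0,0],"rotation": [0,0,0]},
  {"gripper": 40,"travel": [0,0,0],"rotation": [0,0,0]},
])

```text
t: 5.87
tcp_pos: [0.5471, 0.1532, 0.0582]
tool_rot: [0.995, 0.098, 0.0, -0.0]
force: [1.4, 0.3, -3.1]
finger_gap: 0.517
```

>>> send_rows([
  {"gripper": 40,"travel": [0,0,1],"rotation": [0,0,0]},
  {"gripper": 40,"travel": [0,0,0],"rotation": [0,0,0]},
  {"gripper": 48,"travel": [0,0,0],"rotation": [0,0,0]},
  {"gripper": 56,"travel": [0,0,0],"rotation": [0,0,0]},
  {"gripper": 72,"travel": [0,0,0],"rotation": [0,0,0]},
  {"gripper": 72,"travel": [0,0,0],"rotation": [0,0,0]},
  {"gripper": 72,"travel": [0,0,0],"rotation": [0,0,0]},
  {"gripper": 72,"travel": [0,0,-10],"rotation": [0,0,0]},
  {"gripper": 72,"travel": [0,0,-25],"rotation": [0,0,0]},
  {"gripper": 72,"travel": [0,0,-35],"rotation": [0,0,0]},
  {"gripper": 72,"travel": [0,0,-35],"rotation": [0,0,0]},
  {"gripper": 72,"travel": [0,0,-35],"rotation": [0,0,0]},
])

```text
t: 6.87
tcp_pos: [0.5462, 0.1532, 0.1993]
tool_rot: [0.995, 0.098, -0.0, -0.0]
force: [1.2, 0.1, -0.0]
finger_gap: 0.842
```

```bash
python3 -c "
from h import *
go((.4615,-.088,.2),(.4615,-.088,.05))"
```

```text
t 6.87 pos [0.5462 0.1532 0.1993] gap 71.9 yaw 0.1955 z [-0.001 -0.    -1.   ] F [ 1.2  0.1 -0. ]
to (0.4615, -0.088, 0.2) tool mm [-129.9  220.1   -0.7]
to (0.4615, -0.088, 0.05) tool mm [-129.8  220.1  149.3]
```

>>> send_rows([
  {"gripper": 72,"travel": [-16.2,27.5,0],"rotation": [0,0,0]},
  {"gripper": 72,"travel": [-16.2,27.5,0],"rotation": [0,0,0]},
  {"gripper": 72,"travel": [-16.2,27.5,0],"rotation": [0,0,0]},
  {"gripper": 72,"travel": [-16.2,27.5,0],"rotation": [0,0,0]},
  {"gripper": 72,"travel": [-16.2,27.5,0],"rotation": [0,0,0]},
  {"gripper": 72,"travel": [-16.2,27.5,0],"rotation": [0,0,0]},
  {"gripper": 72,"travel": [-16.2,27.5,0],"rotation": [0,0,0]},
  {"gripper": 72,"travel": [-16.2,27.5,0],"rotation": [0,0,0]},
  {"gripper": 72,"travel": [0,0,0],"rotation": [0,0,0]},
  {"gripper": 72,"travel": [0,0,0],"rotation": [0,0,0]},
  {"gripper": 72,"travel": [0,0,0],"rotation": [0,0,0]},
])

```text
t: 7.78
tcp_pos: [0.4624, -0.0876, 0.1978]
tool_rot: [0.995, 0.097, 0.0, -0.0]
force: [-0.7, -0.9, 0.8]
finger_gap: 0.84
```

```bash
python3 -c "
from h import *
go((.4615,-.088,.2),(.4615,-.088,.05))
im=manip.snapshot('scene')[100:280,140:340,::-1];im2=manip.snapshot('top')[100:280,145:345,::-1]
cv2.imwrite('pics/g2.png',cv2.resize(np.hstack([im,im2]),None,fx=2,fy=2,interpolation=cv2.INTER_CUBIC))"
```

```text
t 7.78 pos [ 0.4624 -0.0876  0.1978] gap 71.7 yaw 0.1947 z [ 0.  0. -1.] F [-0.7 -0.9  0.8]
to (0.4615, -0.088, 0.2) tool mm [-0.9  0.2 -2.2]
to (0.4615, -0.088, 0.05) tool mm [ -1.    0.2 147.8]
```

View pics/g2.png

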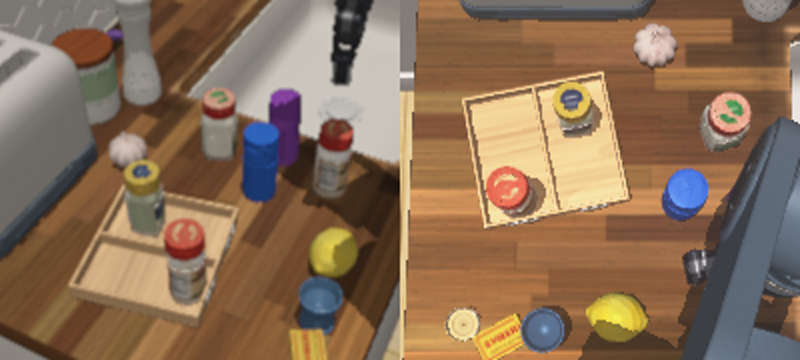

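The old jar now stands upright at the front lip (top crop (508,188), full image about (199,194)), and the other jars have not moved. The gripper is above the new jar. Descend and grip.

>>> send_rows([
  {"gripper": 72,"travel": [-1,0,20],"rotation": [0,0,0]},
  {"gripper": 72,"travel": [0,0,25],"rotation": [0,0,0]},
  {"gripper": 72,"travel": [0,0,25],"rotation": [0,0,0]},
  {"gripper": 72,"travel": [0,0,25],"rotation": [0,0,0]},
  {"gripper": 72,"travel": [0,0,25],"rotation": [0,0,0]},
  {"gripper": 72,"travel": [0,0,18],"rotation": [0,0,0]},
  {"gripper": 72,"travel": [0,0,9],"rotation": [0,0,0]},
  {"gripper": 72,"travel": [0,0,0],"rotation": [0,0,0]},
  {"gripper": 72,"travel": [0,0,0],"rotation": [0,0,0]},
  {"gripper": 72,"travel": [0,0,0],"rotation": [0,0,0]},
])

```text
t: 8.72
tcp_pos: [0.4622, -0.0878, 0.0512]
tool_rot: [0.995, 0.098, 0.001, 0.0]
force: [-0.1, -1.0, -0.1]
finger_gap: 0.844
```

>>> send_rows([
  {"gripper": 40,"travel": [0,0,0],"rotation": [0,0,0]},
  {"gripper": 40,"travel": [0,0,0],"rotation": [0,0,0]},
  {"gripper": 40,"travel": [0,0,0],"rotation": [0,0,0]},
  {"gripper": 40,"travel": [0,0,0],"rotation": [0,0,0]},
  {"gripper": 40,"travel": [0,0,0],"rotation": [0,0,0]},
  {"gripper": 40,"travel": [0,0,0],"rotation": [0,0,0]},
  {"gripper": 40,"travel": [0,0,0],"rotation": [0,0,0]},
], newtons=30)

```text
t: 9.3
tcp_pos: [0.4622, -0.0884, 0.0513]
tool_rot: [0.995, 0.097, 0.001, 0.001]
force: [0.4, -0.2, 7.2]
finger_gap: 0.516
```

```bash
python3 -c "
from h import *
go((.4615,-.088,.2))
p=ray('top',145+(508.5)/2-.5-200,100+(188.5)/2-.5,.112);c=np.array([.6052,.1215]);a=.196
print('old now',p,'rack',np.array([[np.cos(a),np.sin(a)],[-np.sin(a),np.cos(a)]])@(p[:2]-c))"
```

```text
t 9.3 pos [ 0.4622 -0.0884  0.0513] gap 44.1 yaw 0.1952 z [ 0.002 -0.001 -1.   ] F [ 0.4 -0.2  7.2]
to (0.4615, -0.088, 0.2) tool mm [  -0.3   -0.3 -148.7]
old now [0.54394345 0.151741   0.112     ] rack [-0.05419433  0.04159155]
```

>>> send_rows([
  {"gripper": 40,"travel": [0,0,-10],"rotation": [0,0,0]},
  {"gripper": 40,"travel": [0,0,-25],"rotation": [0,0,0]},
  {"gripper": 40,"travel": [0,0,-30],"rotation": [0,0,0]},
  {"gripper": 40,"travel": [0,0,-30],"rotation": [0,0,0]},
  {"gripper": 40,"travel": [0,0,-30],"rotation": [0,0,0]},
  {"gripper": 40,"travel": [0,0,-20],"rotation": [0,0,0]},
  {"gripper": 40,"travel": [0,0,-10],"rotation": [0,0,0]},
  {"gripper": 40,"travel": [0,0,0],"rotation": [0,0,0]},
])

```text
t: 9.97
tcp_pos: [0.4626, -0.0885, 0.2078]
tool_rot: [0.995, 0.098, 0.002, 0.001]
force: [0.9, -0.8, -1.1]
finger_gap: 0.516
```

```bash
python3 -c "
from h import *
go((.598,.163,.2))"
```

```text
t 9.97 pos [ 0.4626 -0.0885  0.2078] gap 44.1 yaw 0.1955 z [ 0.005 -0.002 -1.   ] F [ 0.9 -0.8 -1.1]
to (0.598, 0.163, 0.2) tool mm [ 181.7 -220.4    7.9]
```

>>> send_rows([
  {"gripper": 40,"travel": [10.7,-13,0],"rotation": [0,0,0]},
  {"gripper": 40,"travel": [19,-23,0],"rotation": [0,0,0]},
  {"gripper": 40,"travel": [19,-23,0],"rotation": [0,0,0]},
  {"gripper": 40,"travel": [19,-23,0],"rotation": [0,0,0]},
  {"gripper": 40,"travel": [19,-23,0],"rotation": [0,0,0]},
  {"gripper": 40,"travel": [19,-23,0],"rotation": [0,0,0]},
  {"gripper": 40,"travel": [19,-23,0],"rotation": [0,0,0]},
  {"gripper": 40,"travel": [19,-23,0],"rotation": [0,0,0]},
  {"gripper": 40,"travel": [19,-23,0],"rotation": [0,0,0]},
  {"gripper": 40,"travel": [12,-15,0],"rotation": [0,0,0]},
  {"gripper": 40,"travel": [7,-8,0],"rotation": [0,0,0]},
  {"gripper": 40,"travel": [0,0,0],"rotation": [0,0,0]},
])

```text
t: 10.97
tcp_pos: [0.5969, 0.1648, 0.2038]
tool_rot: [0.995, 0.099, -0.001, -0.0]
force: [-1.3, -0.8, -0.3]
finger_gap: 0.511
```

```bash
python3 -c "
from h import *
go((.598,.163,.2))
im=manip.snapshot('scene')[80:260,120:340,::-1]
cv2.imwrite('pics/g3.png',cv2.resize(im,None,fx=3,fy=3,interpolation=cv2.INTER_CUBIC))
go((.598,.163,.2),(.598,.163,.0573))"
```

```text
t 10.97 pos [0.5969 0.1648 0.2038] gap 43.7 yaw 0.1978 z [-0.002  0.    -1.   ] F [-1.3 -0.8 -0.3]
to (0.598, 0.163, 0.2) tool mm [0.8 2.  3.8]
t 11.02 pos [0.5961 0.1633 0.2039] gap 43.8 yaw 0.197 z [-0.003 -0.001 -1.   ] F [ 0.2 -0.7 -1.7]
to (0.598, 0.163, 0.2) tool mm [1.8 0.7 3.9]
to (0.598, 0.163, 0.0573) tool mm [  2.2   0.7 146.6]
```

View pics/g3.png

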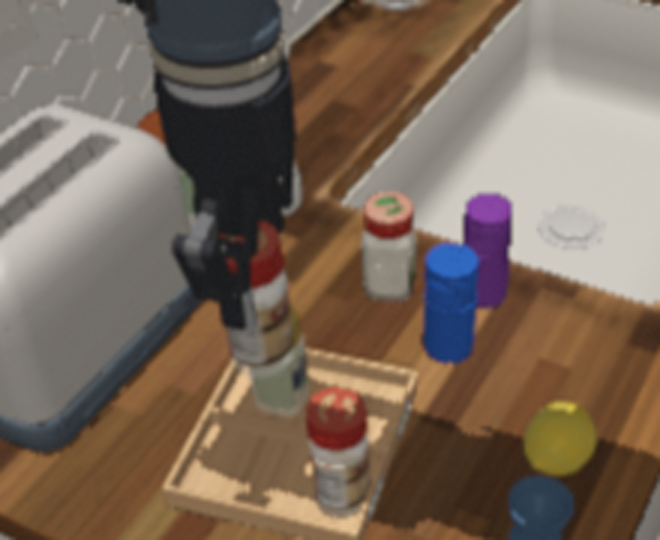

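The new jar hangs upright above the lane behind the old one. Descending most of the way.

>>> send_rows([
  {"gripper": 40,"travel": [2,0.5,15],"rotation": [0,0,0]},
  {"gripper": 40,"travel": [0,0,25],"rotation": [0,0,0]},
  {"gripper": 40,"travel": [0,0,25],"rotation": [0,0,0]},
  {"gripper": 40,"travel": [0,0,25],"rotation": [0,0,0]},
  {"gripper": 40,"travel": [0,0,25],"rotation": [0,0,0]},
  {"gripper": 40,"travel": [0,0,15],"rotation": [0,0,0]},
  {"gripper": 40,"travel": [0,0,8],"rotation": [0,0,0]},
  {"gripper": 40,"travel": [0,0,0],"rotation": [0,0,0]},
  {"gripper": 40,"travel": [0,0,0],"rotation": [0,0,0]},
  {"gripper": 40,"travel": [0,0,0],"rotation": [0,0,0]},
])

```text
t: 11.85
tcp_pos: [0.5998, 0.1626, 0.0685]
tool_rot: [0.995, 0.097, 0.001, 0.0]
force: [-0.2, -0.3, -0.5]
finger_gap: 0.507
```

```bash
python3 -c "
from h import *
go((.598,.163,.0573))"
```

```text
t 11.85 pos [0.5998 0.1626 0.0685] gap 43.3 yaw 0.1949 z [ 0.002  0.    -1.   ] F [-0.2 -0.3 -0.5]
to (0.598, 0.163, 0.0573) tool mm [-1.7 -0.8 11.2]
```

>>> send_rows([
  {"gripper": 40,"travel": [-1.5,0,5],"rotation": [0,0,0]},
  {"gripper": 40,"travel": [0,0,3],"rotation": [0,0,0]},
  {"gripper": 40,"travel": [0,0,2],"rotation": [0,0,0]},
  {"gripper": 40,"travel": [0,0,1],"rotation": [0,0,0]},
  {"gripper": 40,"travel": [0,0,0],"rotation": [0,0,0]},
  {"gripper": 40,"travel": [0,0,0],"rotation": [0,0,0]},
])

```text
t: 12.35
tcp_pos: [0.5978, 0.1626, 0.0572]
tool_rot: [0.995, 0.098, 0.0, 0.0]
force: [-1.1, -1.6, 5.0]
finger_gap: 0.512
```

Floor contact: 5 N at the expected height. Release, rise and back off to the right.

>>> send_rows([
  {"gripper": 48,"travel": [0,0,0],"rotation": [0,0,0]},
  {"gripper": 56,"travel": [0,0,0],"rotation": [0,0,0]},
  {"gripper": 70,"travel": [0,0,0],"rotation": [0,0,0]},
  {"gripper": 70,"travel": [0,0,0],"rotation": [0,0,0]},
  {"gripper": 70,"travel": [0,0,0],"rotation": [0,0,0]},
  {"gripper": 70,"travel": [0,0,-10],"rotation": [0,0,0]},
  {"gripper": 70,"travel": [0,0,-25],"rotation": [0,0,0]},
  {"gripper": 70,"travel": [0,0,-35],"rotation": [0,0,0]},
  {"gripper": 70,"travel": [0,0,-35],"rotation": [0,0,0]},
  {"gripper": 70,"travel": [0,0,-35],"rotation": [0,0,0]},
  {"gripper": 70,"travel": [0,0,-20],"rotation": [0,0,0]},
  {"gripper": 70,"travel": [0,0,0],"rotation": [0,0,0]},
])

```text
t: 13.35
tcp_pos: [0.6009, 0.1632, 0.2231]
tool_rot: [0.995, 0.098, 0.006, 0.0]
force: [-0.0, 0.9, 0.6]
finger_gap: 0.823
```

>>> send_rows([
  {"gripper": 70,"travel": [-10,25,0],"rotation": [0,0,0]},
  {"gripper": 70,"travel": [-15,30,0],"rotation": [0,0,0]},
  {"gripper": 70,"travel": [-15,30,0],"rotation": [0,0,0]},
  {"gripper": 70,"travel": [-15,30,0],"rotation": [0,0,0]},
  {"gripper": 70,"travel": [-15,30,0],"rotation": [0,0,0]},
  {"gripper": 70,"travel": [-15,30,0],"rotation": [0,0,0]},
  {"gripper": 70,"travel": [-15,30,0],"rotation": [0,0,0]},
  {"gripper": 70,"travel": [-15,30,0],"rotation": [0,0,0]},
  {"gripper": 70,"travel": [-10,30,0],"rotation": [0,0,0]},
  {"gripper": 70,"travel": [-5,20,0],"rotation": [0,0,0]},
  {"gripper": 70,"travel": [0,0,0],"rotation": [0,0,0]},
  {"gripper": 70,"travel": [0,0,0],"rotation": [0,0,0]},
])

```text
t: 14.35
tcp_pos: [0.5247, -0.1429, 0.2159]
tool_rot: [0.995, 0.096, -0.0, -0.001]
force: [-0.1, -1.5, -0.2]
finger_gap: 0.823
```

```bash
python3 -c "
from h import *
go()
im=manip.snapshot('scene')[110:270,140:340,::-1];im2=manip.snapshot('top')[120:280,145:345,::-1]
cv2.imwrite('pics/g4.png',cv2.resize(np.hstack([im,im2]),None,fx=2,fy=2,interpolation=cv2.INTER_CUBIC))"
```

```text
t 14.35 pos [ 0.5247 -0.1429  0.2159] gap 70.3 yaw 0.1928 z [-0.001  0.001 -1.   ] F [-0.1 -1.5 -0.2]
```

View pics/g4.png

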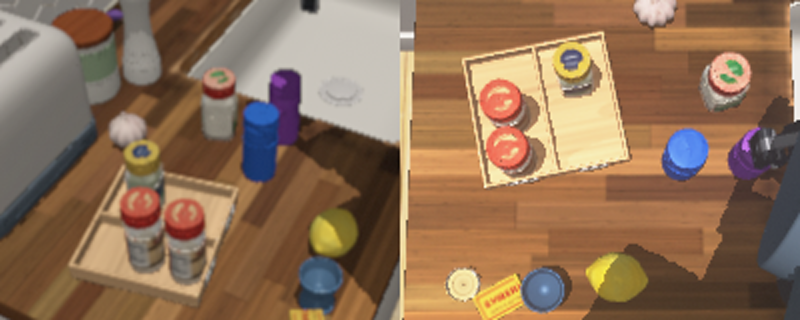

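Both round jars stand upright one behind the other in the left lane (top crop caps at (508,148) front and (500,100) behind). The yellow-capped, squat, blue and purple jars are where they were. The gripper is clear at z = 0.216.

```bash
python3 -c "
from h import *
for z,u,v in((.112,508,148),(.112,500,100),(.102,572,60),(.097,730,72)): print(ray('top',145-200+(u+.5)/2-.5,120+(v+.5)/2-.5,z))
print(manip.sign_off())"
```

```text
[0.54394345 0.151741   0.112     ]
[0.59588772 0.16132052 0.112     ]
[0.64267334 0.08535334 0.102     ]
[ 0.63025224 -0.0877512   0.097     ]
the job is handed in; nothing more can be done
None
```

The job is done and handed in at about 14.4 s of the 48 s allowed. I brought the last round jar forward to the rack's front lip, then stood its twin from the worktop behind it in the same lane.

- **Placing:** The last pictures show both round jars upright in the left lane, with centres about 53 mm apart, so roughly 8 mm between them. The front jar measures within about 2 mm of touching the lip. I felt no clear contact with the lip while bringing it forward.
- **Other jars:** The square jar measures within 1 mm of its starting position and the squat jar shows no change. The blue and purple jars look unmoved.
- **Forces:** The readings at the end of each move stayed below about 8 N, and the gripper was clear of everything at hand-in.
- **Disagreements:** The two cameras differed by up to 4 mm on the new jar's position. Two moves were refused for a missing field before any motion, and I sent them again. No check failed.

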